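# Touch off the clamped project box with the touch probe

## Robot

A 6-joint arm with a two-finger parallel gripper is mounted at the origin on the work surface. World frame = base frame: x ahead of the robot, y to its left, z up, the work surface at z = 0. Lengths are in m, angles in rad, forces in N, time in s.
With the tool pointing down it reaches from about 0.35 to 0.725 m from the base axis. Payload 4.3 kg.
Tool frame: the origin (TCP) lies midway between the tips of the shut fingers; the grasp point (between the pads) lies 19 mm behind it; z points along the fingers, y is the line along which they close (so a half turn about z gives the same grasp; the last joint's range is limited). The gripper opens to 85 mm and grips with 20 to 120 N. Pads are 22 mm wide; open, the fingers measure 114 mm over their backs; the gripper's body (76 mm by 85 mm) begins 54 mm behind the grasp point. The pads swing forward as they close: fully open they stand 13 mm farther back than shut.
Start: joints at [1.166, 0.377, 0.081, 1.274, 0, 1.46], TCP at [0.167, 0.55, 0.231] pointing down, gripper open.
Joint ranges: [-2.72, 2.72], [-0.84, 1.66], [-1.02, 1.22], [-1.77, 2.12], [-1.37, 1.28], [-3.14, 3.14]. Speed limits (rad/s): [2.57, 2.57, 3.14, 3.14, 3.14, 3.14].

## Interface

Orientations are given as a unit quaternion [w, x, y, z].
In Python, from station import bot, vision gives the robot as it stands.
- The arm moves only by the tool drive_tool, never from a script. Its argument "increments" is a list of rows, each an object of numbers: "x", "y", "z": the shift along the tool's x, y, z in mm; "ax", "ay", "az": the turn, a rotation vector about the tool's x, y, z in rad. A call has 1 to 5 rows; each row shifts and turns the commanded pose from where the row before left it, along the tool's axes as they then stand; what a row does not reach is not made up. A row lasts 1/10 s, in which the tool goes at most 50 mm and 8.59 degrees, less where a joint would pass 70% of its speed; a pose out of reach is approached as far as the arm can. A call with a gripper value outside its range is refused whole. "jaw" is the closure, from 0 (fully open) to 1 (shut), set as the call begins (left out, the last holds). The fingers move at their own pace and stop on an object; "grip_force" is the grip in N (left out, the last holds). Time passes only in rows, so rows that do not move let the fingers close. It gives the time, the measured TCP pose, the force, the opening and the grip force at its end, in the units of the state.
- bot.observe(): the state, without advancing time (a new reading comes with each control period).
- vision.grab_frame(name): name is "side" or "top"; returns (picture, depth): 480x640x3 uint8, blue, green, red; 480x640 float32, m along the optical axis (not along the pixel's ray), 0 where there is no reading.
- vision.camera_params(name): a dict with "K" (3x3 intrinsics, pixels), "k1" (the pictures are not rectified: a ray, as slopes to the right and down, at radius r is drawn at 1 + k1 r^2 times it, then the intrinsics apply), "world_to_cam" (4x4, takes a point from world to camera coordinates). Camera axes: x right, y down, z forward; pixel columns grow to the right and rows downward; lengths in m; the calibration is good to about 2 mm. A picture is of the moment at which its call begins. camera_params takes no time and is no camera call.
- bot.sign_off(): hands the job in; it is judged then, once.
The state is a dict: "clock": time; "joint_positions": joint angles; "joint_velocities": joint speeds; "joint_efforts": joint torques, N m; "ee_pos": TCP position; "eef_rot": TCP orientation; "force": force on the tool from outside, world axes, zero at the start; "ft_torque": the same for the moment, N m; "width": finger opening in m; "grip_force": force on a finger pad.
Only numpy, scipy, OpenCV 4.12 (cv2) and the standard library are available. Lean on these libraries where they do the work, as an engineer would, in place of code of your own. Each camera call takes 0.05 s, during which the arm holds its last target. There are 200 camera calls.

## Task

The black project box is clamped in the drill vise and must be located before its cover is drilled. Take the touch probe from its fork stand, clean its ball by dipping it into the foam pad in the small steel pot, then with the ball gently touch off the box: on the long side held by the fixed jaw, above the jaw, first near the end away from the battery flap and then, backing off in between, near the flap end, and last on the middle of the flap end's end face, staying a moment on each touch. Finally hang the probe back, well into its fork, and leave everything else where it is.

Things in the scene. Friction and masses are not known exactly. Their poses are not given: they have to be found in the camera images.
- probe: Touch probe, loose, about 0.23 kg, hanging upright by its collar in the fork stand. Origin on its axis at the collar's underside, z up. Steel collar 44 mm diameter, 8 mm thick; above it a bright square shank 22 x 22 mm up to z 62 mm (flats along the stand's x and y, within 0.1 rad); below it a dark barrel 16 mm diameter to z -44 mm, then the thin stylus with its ball.
- shank (a point): Point on the probe's axis 38 mm above the collar's underside: where to grip the square shank (it spans z 8 to 62 mm of the probe).
- ball (a point): Centre of the white 10 mm ball at the end of the 3 mm stylus stem, 104 mm below the collar's underside when straight. The stylus is sprung: pushed sideways at the ball it leans about its root (60 mm above the ball) by about 3 mm per newton, to a stop at 12 mm, and springs back straight. A lean of 1 mm or more is a sure touch. It does not give along its axis.
- stand: Fork stand, fixed, origin on the table below the probe's place. Dark base 110 x 90 x 10 mm, column at its +x side, and on top a flat aluminium fork 8 mm thick, upper face 140 mm above the table. The slot, 26 mm wide, runs along x, open towards -x (robot side): from its closed end at x +20 mm to the mouth at x -55 mm; prongs 18 mm wide. Barrel in the slot, collar on the prongs.
- pot: Small open steel pot, loose, about 0.45 kg, 80 mm outer diameter, 60 mm high, wall 3 mm. Origin at the centre of its underside. A soft grey foam pad fills it from its steel floor (6 mm above the table) up to 30 mm above the table; the ball sinks into the foam unfelt. Dipped: the ball's centre is lower than the foam's top.
- vise: Blue-grey cast drill vise, bolted down. Origin on the table under the middle of the jaw opening; x runs along the screw, from the screw handle (-x, nearest the robot, reaching 195 mm out and 65 mm high) to the fixed jaw (+x). Jaws 100 mm wide, tops 60 mm above the table; fixed jaw x 40 to 90 mm, moving jaw x -84 to -40 mm.
- box: Black plastic box clamped in the vise, cannot move: 80 (x) x 150 (y) x 60 mm high. Origin at the centre of its underside, 34 mm above the table; top at 94 mm, 34 mm above the jaws. x points to the fixed jaw (long side to touch: face x +40 mm), y to the flap end (end face to touch: y +75 mm). The brass-hinged battery flap is the shorter part of the lid. The ends overhang the jaws 10 to 40 mm.
- batteries: Bystander: black battery holder with four cells, 64 x 66 x 18 mm, loose.
- meter: Bystander: dark multimeter lying on its back, 150 x 75 x 38 mm, loose.
- solder: Bystander: reel of solder standing on its flange, 64 mm diameter, 48 mm high, loose.
- screwdriver: Bystander: black-handled screwdriver, 190 mm long, loose.
- mug: Bystander: white mug, 80 mm diameter, 95 mm high, loose.
- cutters: Bystander: small side cutters, about 130 mm long, loose.
Mind the look-alikes: they are no part of the job. What is shaped like the probe but orange or yellow is not meant.

How it is judged:
By the outcome, as a careful person would: the job done as asked, in the order asked, and still so for the second after the job is handed in, with the robot touching nothing.
It also fails if it takes over 67 s, if anything falls off the work surface, if the arm or the gripper's body presses on something with over 40 N, if the wrist force passes 120 N, or if a joint passes its speed limit or range.

## Working session

There is one attempt and no reset: what is moved stays moved. The work goes in short steps, Python scripts to look and compute and a tool call to move; the robot and the scene stay as the last step left them, time stands still between calls to the robot, and variables do not carry over. Pictures are saved under pics/ and viewed, at most 10 in all, crops included, and the job is handed in when it is done.

Besides the shell and the picture viewer there is one more tool, called after "Emit:" as name(argument=value, ...) on one line, values as JSON. drive_tool: Moves the arm, as the interface text tells. Its arguments: {"type":"object","properties":{"increments":{"type":"array"},"jaw":{"type":"number"},"grip_force":{"type":"number"}},"required":["increments"]}

```bash
ls; mkdir -p pics; cat > h.py <<'E'
import numpy as np, cv2
from station import bot, vision
def undist(name,uv):
    p=vision.camera_params(name);K=np.array(p["K"]);k1=p["k1"]
    uv=np.atleast_2d(np.array(uv,float))
    d=np.array([k1,0,0,0],float)
    return cv2.undistortPoints(uv[:,None],K,d)[:,0],np.array(p["world_to_cam"])
def onplane(name,uv,z):
    n,T=undist(name,uv);R=T[:3,:3];t=T[:3,3];c=-R.T@t
    r=np.c_[n,np.ones(len(n))]@R
    return c+r*((z-c[2])/r[:,2])[:,None]
def cloud(name,D):
    v,u=np.nonzero(D>0);n,T=undist(name,np.c_[u,v]);d=D[v,u]
    P=np.c_[n*d[:,None],d]
    W=np.full(D.shape+(3,),np.nan);W[v,u]=(P-T[:3,3])@T[:3,:3]
    return W
def proj(name,P):
    p=vision.camera_params(name);T=np.array(p["world_to_cam"])
    q,_=cv2.projectPoints(np.atleast_2d(np.array(P,float))[:,None],cv2.Rodrigues(T[:3,:3])[0],T[:3,3],np.array(p["K"]),np.array([p["k1"],0,0,0],float))
    return q[:,0]
E
python3 - <<'E'
from h import *
for n in("top","side"):
    I,D=vision.grab_frame(n);cv2.imwrite(f"pics/{n}0.png",I);np.save(n+"0.npy",D)
    p=vision.camera_params(n);T=np.array(p["world_to_cam"]);print(n,-T[:3,:3].T@T[:3,3],T[2,:3],p["k1"])
print(bot.observe())
E
```

```text
pics
top [ 0.32678457 -0.09159103  1.21738044] [ 0.19422652 -0.00119125 -0.98095598] 0.03323490280675221
side [ 0.03392843 -0.80468588  0.6211918 ] [ 0.49068702  0.72957312 -0.47639198] -0.029621726408777388
{'clock': 0.1, 'joint_positions': array([ 1.16573341e+00,  3.78007241e-01,  7.97449168e-02,  1.27443124e+00,
       -2.03799374e-05,  1.46048320e+00]), 'joint_velocities': array([-0.00021306, -0.00120367,  0.00234109, -0.00096776, -0.00084774,
       -0.00126958]), 'joint_efforts': array([ 1.67334525e-03, -4.64693534e+01,  2.70582479e+01,  1.19981469e-02,
       -9.94594188e-05,  2.50461071e-06]), 'ee_pos': array([0.16680284, 0.54963534, 0.23043885]), 'eef_rot': array([-2.31897302e-04,  1.46841919e-01,  9.89159517e-01, -9.19892008e-04]), 'force': array([ 0.13351326,  0.31824541, -0.36564418]), 'ft_torque': array([-0.0231752 , -0.00720912, -0.01683366]), 'grip_force': 0.0, 'width': 0.08548635151975796}
```

View pics/top0.png

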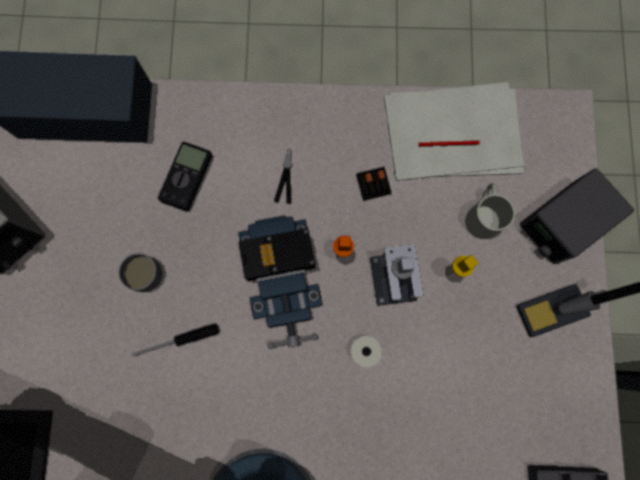

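View pics/side0.png

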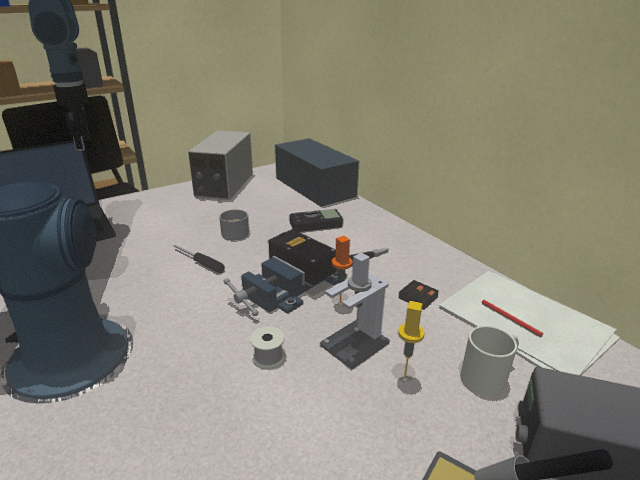

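The top view (+x is up, +y is left) shows:
- Vise and box around (277,250). The brass hinge at (267,256) puts the flap end on the left (+y), and the fixed jaw is at the top (+x).
- The true probe in its fork at (405,265), with the slot opening downwards towards the robot.
- The pot with grey foam at (141,272).
- Orange decoy at (344,245), yellow decoy at (463,266).

The side view agrees, with the probe at (360,270) and the pot at (235,222).

```bash
cat > m.py <<'E'
from h import *
def rect(name,W,zlo,zhi,roi):
    x0,y0,x1,y1=roi;Z=W[...,2];m=np.zeros(Z.shape,np.uint8)
    m[y0:y1,x0:x1]=((Z>zlo)&(Z<zhi))[y0:y1,x0:x1]
    n,l,s,c=cv2.connectedComponentsWithStats(m)
    k=1+np.argmax(s[1:,4]);P=W[l==k]
    r=cv2.minAreaRect((P[:,:2]*1000).astype(np.float32))
    return np.round(np.median(P,0)*1000,1),P.shape[0],np.round(r[0],1),np.round(r[1],1),round(r[2],1)
if __name__=="__main__":
    I=cv2.imread("pics/top0.png");W=cloud("top",np.load("top0.npy"))
    for nm,zl,zh,roi in[("box",.085,.102,(225,225,330,290)),("fork",.13,.144,(365,235,435,315)),("shank",.19,.212,(380,240,435,300)),
      ("pot",.05,.068,(110,245,175,300)),("foam",.02,.04,(110,245,175,300)),("fixjaw",.053,.067,(235,205,320,240)),("orange",.15,.3,(325,225,365,270)),("orange_lo",.09,.13,(325,225,365,270)),("yellow",.15,.3,(440,240,490,290)),("base",.006,.014,(365,235,435,315)),("mug",.085,.105,(465,180,520,245))]:
        try: print(nm,*rect("top",W,zl,zh,roi))
        except Exception as e: print(nm,e)
    hsv=cv2.cvtColor(I,cv2.COLOR_BGR2HSV)
    m=cv2.inRange(hsv,(10,90,60),(30,255,255))[225:290,235:320]
    v,u=np.nonzero(m);print("hinge",onplane("top",[[u.mean()+235,v.mean()+225]],.094),len(u))
    S=cloud("side",np.load("side0.npy"))
    for nm,zl,zh,roi in[("shankS",.19,.212,(345,240,380,300)),("boxS",.085,.102,(260,225,345,290)),("forkS",.13,.144,(320,270,395,310)),("potS",.05,.068,(215,205,255,245))]:
        try: print(nm,*rect("side",S,zl,zh,roi))
        except Exception as e: print(nm,e)
    c=lambda n,r,f,o:cv2.resize(cv2.imread(f"pics/{n}0.png")[r[1]:r[3],r[0]:r[2]],None,fx=f,fy=f,interpolation=cv2.INTER_CUBIC)
    a=c("top",(225,195,425,325),4,0);a=cv2.convertScaleAbs(a,alpha=1.8,beta=10);cv2.imwrite("pics/topc.png",a)
E
python3 m.py
```

```text
box [515.4 -19.3  94. ] 2740 [516.4 -19.2] [ 81.1 149.7] 12.9
fork [ 482.9 -268.4  140. ] 989 [ 478.5 -275.3] [105.8  62.8] 9.0
shank [ 484.2 -271.6  201.3] 153 [ 484.8 -272.1] [21.9 21.8] 9.4
pot [474.2 278.3  57.6] 264 [473. 278.] [79.7 80. ] 0.8
foam [476.2 285.   29.8] 831 [475.7 283.6] [71.4 65. ] 2.9
fixjaw [577.5  -3.3  59.5] 668 [577.9  -3.4] [34.2 99.8] 12.9
orange [ 529.4 -156.   169.8] 148 [ 530.9 -156.3] [21.4 23.4] 89.4
orange_lo [ 522.6 -152.3  117.3] 193 [ 528.2 -155.8] [42.7 38.2] 75.9
yellow [ 495.3 -397.3  170.1] 160 [ 496.6 -399.4] [21.7 22.4] 37.7
base [ 463.1 -256.5   10.1] 915 [ 480.6 -272.3] [113.1  88.9] 11.3
mug [ 616.6 -478.3   93.8] 322 [ 615.8 -477.5] [79.4 80.6] 8.6
hinge [[0.51116345 0.00079545 0.094     ]] 262
shankS [ 482.1 -275.9  200.2] 170 [ 484.9 -271.4] [22.8 23.5] 8.7
boxS [512.7 -28.1  94.2] 1307 [517.7 -18.5] [ 84.1 153.1] 12.8
forkS [ 466.3 -290.9  139.9] 790 [ 479.  -274.4] [107.8  63.9] 8.7
potS [475.6 274.7  56.2] 219 [476.  280.2] [85.6 79.4] 87.6
```

View pics/topc.png

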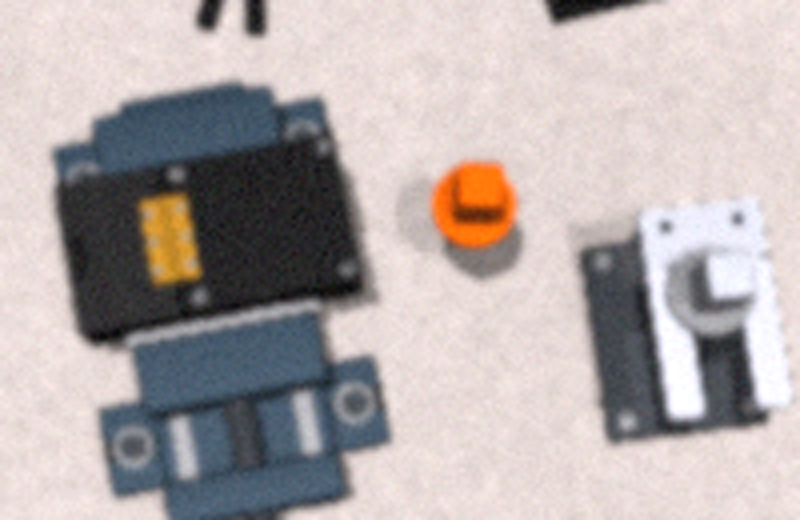

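The measured sizes match the given ones: box 81×150 at z 94, fork at z 140, shank 22×22, pot 80 mm.
- Box yaw is about 12.9°, with its centre at (516, −19).
- Stand yaw is about 9°, with the probe at (485, −272).
- The pot is at (475, 279).

I'll set out now, keeping the tool's closing line along the stand's y.

Emit:
drive_tool(increments=[{"x": -42, "y": -25, "z": -4, "az": -0.09}, {"x": -40, "y": -28, "z": -4, "az": -0.09}, {"x": -37, "y": -32, "z": -4, "az": -0.09}, {"x": -34, "y": -35, "z": -4, "az": -0.09}, {"x": -31, "y": -38, "z": -4, "az": -0.09}], jaw=0)

```text
schema error: expected keys x, y, z, ax, ay, az
```

```bash
cat > d.py <<'E'
# usage: d.py x y z [yawdeg]  -> remaining shift in tool axes, mm
import sys
from h import *
from scipy.spatial.transform import Rotation as Ro
o=bot.observe();w,x,y,z=o["eef_rot"];R=Ro.from_quat([x,y,z,w]).as_matrix()
yaw=float(sys.argv[4]) if len(sys.argv)>4 else 99
a=np.radians(yaw);G=np.c_[[-np.sin(a),np.cos(a),0],[np.cos(a),np.sin(a),0],[0,0,-1]]
G[:,0]=np.cross(G[:,1],G[:,2])
t=np.array([float(v) for v in sys.argv[1:4]])
print("t",round(o["clock"],2),"tcp",np.round(o["ee_pos"]*1000,1),"F",np.round(o["force"],2),"M",np.round(o["ft_torque"],3),"w",round(o["width"]*1000,1),"g",o["grip_force"])
print("rotvec",np.round(Ro.from_matrix(R.T@G).as_rotvec(),4),"shift now-frame",np.round(R.T@(t-o["ee_pos"]*1000),1),"goal-frame",np.round(G.T@(t-o["ee_pos"]*1000),1))
E
python3 d.py 485 -272 250
```

```text
t 0.1 tcp [166.8 549.6 230.4] F [ 0.13  0.32 -0.37] M [-0.023 -0.007 -0.017] w 85.5 g 0.0
rotvec [-0.0018 -0.0006 -0.4518] shift now-frame [-543.2 -693.8  -18.4] goal-frame [-185.7 -861.3  -19.6]
```

Emit:
drive_tool(increments=[{"x": -42, "y": -25, "z": -4, "ax": 0, "ay": 0, "az": -0.09}, {"x": -40, "y": -28, "z": -4, "ax": 0, "ay": 0, "az": -0.09}, {"x": -37, "y": -32, "z": -4, "ax": 0, "ay": 0, "az": -0.09}, {"x": -34, "y": -35, "z": -4, "ax": 0, "ay": 0, "az": -0.09}, {"x": -31, "y": -38, "z": -4, "ax": 0, "ay": 0, "az": -0.09}], jaw=0)

```text
clock: 0.6
ee_pos: [0.3338, 0.3691, 0.2511]
eef_rot: [-0.0, -0.08, 0.997, -0.0]
force: [-0.2, 0.2, -0.6]
width: 0.0852
grip_force: 0.0
```

```bash
python3 d.py 485 -272 250
```

```text
t 0.6 tcp [333.8 369.1 251.1] F [-0.23  0.21 -0.56] M [ 0.015 -0.047 -0.036] w 85.2 g 0.0
rotvec [-0.0003 -0.0005  0.0023] shift now-frame [ -47.6 -656.9    1.3] goal-frame [ -49.1 -656.8    1.1]
```

Emit:
drive_tool(increments=[{"x": -9, "y": -48, "z": 0, "ax": 0, "ay": 0, "az": 0}, {"x": -9, "y": -48, "z": 0, "ax": 0, "ay": 0, "az": 0}, {"x": -9, "y": -48, "z": 0, "ax": 0, "ay": 0, "az": 0}, {"x": -9, "y": -48, "z": 0, "ax": 0, "ay": 0, "az": 0}, {"x": -9, "y": -48, "z": 0, "ax": 0, "ay": 0, "az": 0}])

```text
clock: 1.1
ee_pos: [0.4146, 0.1387, 0.2511]
eef_rot: [-0.0, -0.078, 0.997, 0.0]
force: [1.1, -0.5, 0.4]
width: 0.0851
grip_force: 0.0
```

Emit:
drive_tool(increments=[{"x": 0, "y": -49, "z": 0, "ax": 0, "ay": 0, "az": 0}, {"x": 0, "y": -49, "z": 0, "ax": 0, "ay": 0, "az": 0}, {"x": 0, "y": -49, "z": 0, "ax": 0, "ay": 0, "az": 0}, {"x": 0, "y": -49, "z": 0, "ax": 0, "ay": 0, "az": 0}, {"x": 0, "y": -49, "z": 0, "ax": 0, "ay": 0, "az": 0}])

```text
clock: 1.6
ee_pos: [0.4521, -0.1034, 0.2511]
eef_rot: [-0.0, -0.077, 0.997, 0.0]
force: [0.7, 0.7, 0.6]
width: 0.0854
grip_force: 0.0
```

Emit:
drive_tool(increments=[{"x": 0, "y": -45, "z": 0, "ax": 0, "ay": 0, "az": 0}, {"x": 0, "y": -45, "z": 0, "ax": 0, "ay": 0, "az": 0}, {"x": 0, "y": -40, "z": 0, "ax": 0, "ay": 0, "az": 0}, {"x": 0, "y": -22, "z": 0, "ax": 0, "ay": 0, "az": 0}, {"x": 0, "y": 0, "z": 0, "ax": 0, "ay": 0, "az": 0}])

```text
clock: 2.1
ee_pos: [0.4759, -0.2544, 0.2502]
eef_rot: [-0.0, -0.076, 0.997, 0.0]
force: [-1.2, 0.8, -0.6]
width: 0.0853
grip_force: 0.0
```

```bash
python3 d.py 485 -272 250; python3 - <<'E'
from h import *
I,D=vision.grab_frame("side")
u,v=proj("side",[.485,-.272,.2])[0].astype(int)
cv2.imwrite("pics/s1.png",cv2.resize(I[v-90:v+90,u-110:u+110],None,fx=3,fy=3,interpolation=cv2.INTER_CUBIC));print(u,v)
E
```

```text
t 2.1 tcp [ 475.9 -254.4  250.2] F [-1.23  0.77 -0.65] M [ 0.026  0.02  -0.024] w 85.3 g 0.0
rotvec [ 0.0001 -0.0008 -0.0057] shift now-frame [ -6.3 -18.8   0.2] goal-frame [ -6.2 -18.8   0.2]
361 257
```

View pics/s1.png

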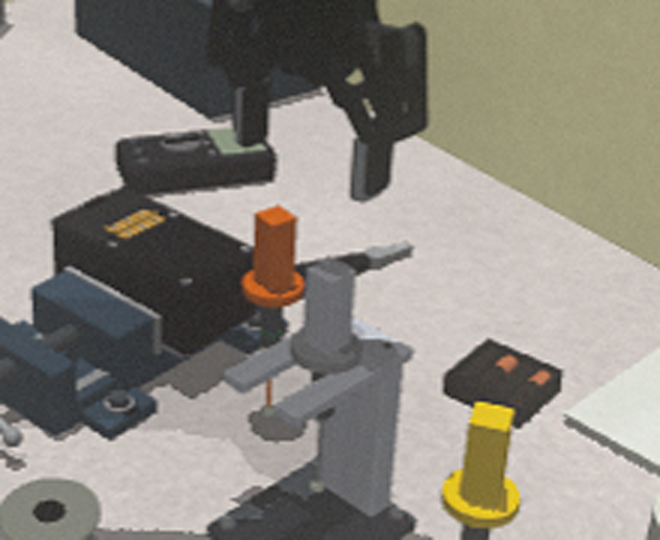

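The side crop shows the open gripper above and behind the silver probe, whose shank is at about (330,300) in the crop. The way down is clear. I'll correct sideways and descend around the shank.

Emit:
drive_tool(increments=[{"x": -6.2, "y": -18.8, "z": 0, "ax": 0, "ay": 0, "az": -0.005}, {"x": 0, "y": 0, "z": 0, "ax": 0, "ay": 0, "az": 0}, {"x": 0, "y": 0, "z": 20, "ax": 0, "ay": 0, "az": 0}])

```text
clock: 2.45
ee_pos: [0.4864, -0.2689, 0.2334]
eef_rot: [0.002, -0.08, 0.997, -0.001]
force: [-0.1, -0.5, 0.4]
width: 0.0857
grip_force: 0.0
```

```bash
python3 d.py 485 -272 158
```

```text
t 2.45 tcp [ 486.4 -268.9  233.4] F [-0.11 -0.52  0.38] M [-0.008  0.003  0.022] w 85.7 g 0.0
rotvec [-0.0027  0.0035  0.004 ] shift now-frame [ 2.1 -2.6 75.4] goal-frame [ 1.9 -2.8 75.4]
```

Emit:
drive_tool(increments=[{"x": 0, "y": 0, "z": 30, "ax": 0, "ay": 0, "az": 0}, {"x": 0, "y": 0, "z": 28, "ax": 0, "ay": 0, "az": 0}, {"x": 0, "y": 0, "z": 14, "ax": 0, "ay": 0, "az": 0}, {"x": 0, "y": 0, "z": 0, "ax": 0, "ay": 0, "az": 0}, {"x": 0, "y": 0, "z": 0, "ax": 0, "ay": 0, "az": 0}])

```text
clock: 2.95
ee_pos: [0.4848, -0.268, 0.1597]
eef_rot: [-0.0, -0.081, 0.997, 0.0]
force: [-0.6, -0.0, 0.3]
width: 0.0854
grip_force: 0.0
```

```bash
python3 d.py 485 -272 158
```

```text
t 2.95 tcp [ 484.8 -268.   159.7] F [-0.57 -0.04  0.31] M [-0.026 -0.034 -0.045] w 85.4 g 0.0
rotvec [ 0.0007 -0.0003  0.0042] shift now-frame [ 0.5 -4.   1.7] goal-frame [ 0.4 -4.   1.7]
```

Emit:
drive_tool(increments=[{"x": 0.4, "y": -4, "z": 1, "ax": 0, "ay": 0, "az": 0.004}, {"x": 0, "y": 0, "z": 0, "ax": 0, "ay": 0, "az": 0}])

```text
clock: 3.15
ee_pos: [0.4861, -0.274, 0.1595]
eef_rot: [0.001, -0.078, 0.997, -0.001]
force: [-0.8, -0.0, 0.3]
width: 0.0851
grip_force: 0.0
```

Emit:
drive_tool(increments=[{"x": 0, "y": 0, "z": 0, "ax": 0, "ay": 0, "az": 0}, {"x": 0, "y": 0, "z": 0, "ax": 0, "ay": 0, "az": 0}, {"x": 0, "y": 0, "z": 0, "ax": 0, "ay": 0, "az": 0}, {"x": 0, "y": 0, "z": 0, "ax": 0, "ay": 0, "az": 0}, {"x": 0, "y": 0, "z": 0, "ax": 0, "ay": 0, "az": 0}], jaw=1, grip_force=60)

```text
clock: 3.65
ee_pos: [0.4853, -0.2731, 0.1584]
eef_rot: [0.0, -0.078, 0.997, 0.0]
force: [-0.6, 1.5, 4.3]
width: 0.0214
grip_force: 59.4
```

Emit:
drive_tool(increments=[{"x": 0, "y": 0, "z": 0, "ax": 0, "ay": 0, "az": 0}, {"x": 0, "y": 0, "z": 0, "ax": 0, "ay": 0, "az": 0}, {"x": 0, "y": 0, "z": 0, "ax": 0, "ay": 0, "az": 0}])

```text
clock: 3.95
ee_pos: [0.4853, -0.2732, 0.1584]
eef_rot: [0.0, -0.078, 0.997, 0.0]
force: [-0.0, 1.5, 1.7]
width: 0.0216
grip_force: 59.2
```

```bash
python3 d.py 485 -272 158
```

```text
t 3.95 tcp [ 485.3 -273.2  158.4] F [-0.04  1.51  1.67] M [0.157 0.097 0.075] w 21.6 g 59.18236792087555
rotvec [ 0.0001  0.0002 -0.0008] shift now-frame [0.1 1.2 0.4] goal-frame [0.1 1.2 0.4]
```

Gripped at width 21.6 mm. I'll lift it straight up out of the slot.

Emit:
drive_tool(increments=[{"x": 0, "y": 0, "z": -10, "ax": 0, "ay": 0, "az": 0}, {"x": 0, "y": 0, "z": -25, "ax": 0, "ay": 0, "az": 0}, {"x": 0, "y": 0, "z": -40, "ax": 0, "ay": 0, "az": 0}, {"x": 0, "y": 0, "z": -40, "ax": 0, "ay": 0, "az": 0}, {"x": 0, "y": 0, "z": -35, "ax": 0, "ay": 0, "az": 0}])

```text
clock: 4.45
ee_pos: [0.485, -0.2732, 0.3103]
eef_rot: [0.0, -0.078, 0.997, -0.0]
force: [1.1, -1.8, -2.7]
width: 0.0214
grip_force: 59.0
```

Emit:
drive_tool(increments=[{"x": 0, "y": 0, "z": -10, "ax": 0, "ay": 0, "az": 0}, {"x": 0, "y": 0, "z": 0, "ax": 0, "ay": 0, "az": 0}, {"x": 0, "y": 0, "z": 0, "ax": 0, "ay": 0, "az": 0}])

```text
clock: 4.75
ee_pos: [0.4848, -0.2729, 0.3163]
eef_rot: [-0.001, -0.078, 0.997, 0.001]
force: [0.5, 0.3, -4.2]
width: 0.021
grip_force: 59.3
```

```bash
python3 d.py 473.5 279 320; python3 - <<'E'
from h import *
I,D=vision.grab_frame("side")
o=bot.observe()["ee_pos"]
b=o-[0,0,.1233]
u,v=proj("side",b)[0];print("pred ball",u,v)
u=int(u);v=int(v)
c=I[v-110:v+30,u-60:u+60];cv2.imwrite("pics/s2.png",cv2.resize(c,None,fx=4,fy=4,interpolation=cv2.INTER_CUBIC))
E
```

```text
t 4.75 tcp [ 484.8 -272.9  316.3] F [ 0.51  0.32 -4.18] M [ 0.02  -0.038  0.044] w 21.0 g 59.34910476207733
rotvec [ 0.002  -0.002  -0.0009] shift now-frame [-74.7 547.   -2.7] goal-frame [-75.2 546.9  -3.7]
pred ball 360.86780869639955 261.2621750891786
```

View pics/s2.png

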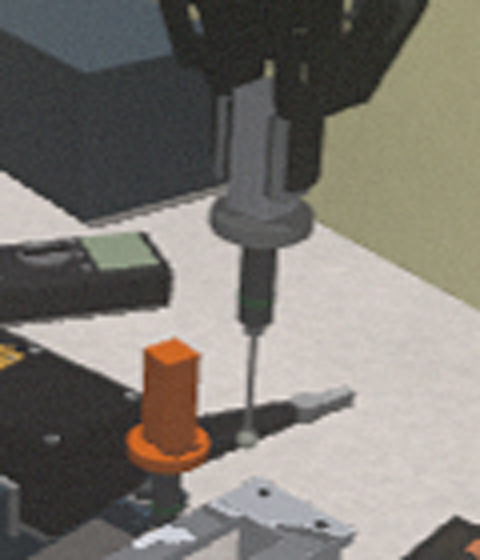

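The crop shows the probe hanging straight. The ball is at image (361.5,260.5) against a predicted (360.9,261.3), so TCP to ball is about 122.5 mm straight down. Next I'll go to the pot.

Emit:
drive_tool(increments=[{"x": -4, "y": 25, "z": 0, "ax": 0, "ay": 0, "az": 0}, {"x": -6, "y": 45, "z": 0, "ax": 0, "ay": 0, "az": 0}, {"x": -7, "y": 49, "z": 0, "ax": 0, "ay": 0, "az": 0}, {"x": -7, "y": 49, "z": 0, "ax": 0, "ay": 0, "az": 0}, {"x": -7, "y": 49, "z": 0, "ax": 0, "ay": 0, "az": 0}])

```text
clock: 5.3
ee_pos: [0.4806, -0.0521, 0.3159]
eef_rot: [-0.002, -0.078, 0.997, 0.001]
force: [1.8, 0.3, -3.1]
width: 0.0216
grip_force: 59.5
```

Emit:
drive_tool(increments=[{"x": -7, "y": 49, "z": 0, "ax": 0, "ay": 0, "az": 0}, {"x": -7, "y": 49, "z": 0, "ax": 0, "ay": 0, "az": 0}, {"x": -7, "y": 49, "z": 0, "ax": 0, "ay": 0, "az": 0}, {"x": -7, "y": 49, "z": 0, "ax": 0, "ay": 0, "az": 0}, {"x": -7, "y": 49, "z": 0, "ax": 0, "ay": 0, "az": 0}])

```text
clock: 5.8
ee_pos: [0.4771, 0.1951, 0.316]
eef_rot: [-0.002, -0.078, 0.997, -0.0]
force: [2.5, -0.8, -3.0]
width: 0.021
grip_force: 59.5
```

Emit:
drive_tool(increments=[{"x": -6, "y": 45, "z": 0, "ax": 0, "ay": 0, "az": 0}, {"x": -4, "y": 30, "z": 0, "ax": 0, "ay": 0, "az": 0}, {"x": 0, "y": 10, "z": 0, "ax": 0, "ay": 0, "az": 0}, {"x": 0, "y": 0, "z": 0, "ax": 0, "ay": 0, "az": 0}, {"x": 0, "y": 0, "z": 0, "ax": 0, "ay": 0, "az": 0}])

```text
clock: 6.3
ee_pos: [0.4748, 0.2778, 0.3171]
eef_rot: [-0.001, -0.078, 0.997, -0.001]
force: [-0.1, -0.4, -3.1]
width: 0.0214
grip_force: 59.7
```

```bash
python3 d.py 474.5 279 140
```

```text
t 6.3 tcp [474.8 277.8 317.1] F [-0.09 -0.37 -3.1 ] M [-0.026 -0.034  0.029] w 21.4 g 59.71907615661621
rotvec [-0.0014 -0.0022 -0.0015] shift now-frame [ -0.3   1.5 177.1] goal-frame [1.000e-01 1.200e+00 1.771e+02]
```

Emit:
drive_tool(increments=[{"x": 0, "y": 0, "z": 30, "ax": 0, "ay": 0, "az": 0}, {"x": 0, "y": 0, "z": 45, "ax": 0, "ay": 0, "az": 0}, {"x": 0, "y": 0, "z": 45, "ax": 0, "ay": 0, "az": 0}, {"x": 0, "y": 0, "z": 30, "ax": 0, "ay": 0, "az": 0}, {"x": 0, "y": 0, "z": 10, "ax": 0, "ay": 0, "az": 0}])

```text
clock: 6.8
ee_pos: [0.4727, 0.2758, 0.1545]
eef_rot: [-0.003, -0.077, 0.997, -0.001]
force: [0.1, 0.1, -2.4]
width: 0.0214
grip_force: 59.6
```

Emit:
drive_tool(increments=[{"x": 0, "y": 0, "z": 10, "ax": 0, "ay": 0, "az": 0}, {"x": 0, "y": 0, "z": 7, "ax": 0, "ay": 0, "az": 0}, {"x": 0, "y": 0, "z": 0, "ax": 0, "ay": 0, "az": 0}, {"x": 0, "y": 0, "z": 0, "ax": 0, "ay": 0, "az": 0}, {"x": 0, "y": 0, "z": 0, "ax": 0, "ay": 0, "az": 0}])

```text
clock: 7.3
ee_pos: [0.4762, 0.2794, 0.1426]
eef_rot: [0.001, -0.078, 0.997, 0.0]
force: [0.6, 0.0, -1.8]
width: 0.0209
grip_force: 59.6
```

```bash
python3 d.py 474.5 279 140; python3 - <<'E'
from h import *
I,D=vision.grab_frame("side");u,v=proj("side",[.4745,.279,.05])[0].astype(int)
cv2.imwrite("pics/s3.png",cv2.resize(I[v-70:v+30,u-60:u+60],None,fx=4,fy=4,interpolation=cv2.INTER_CUBIC))
E
```

```text
t 7.3 tcp [476.2 279.4 142.6] F [ 0.55  0.04 -1.82] M [-0.013 -0.002 -0.004] w 20.9 g 59.58095133304596
rotvec [ 0.0007  0.0024 -0.0008] shift now-frame [ 1.8 -0.1  2.6] goal-frame [ 1.8 -0.1  2.6]
```

View pics/s3.png

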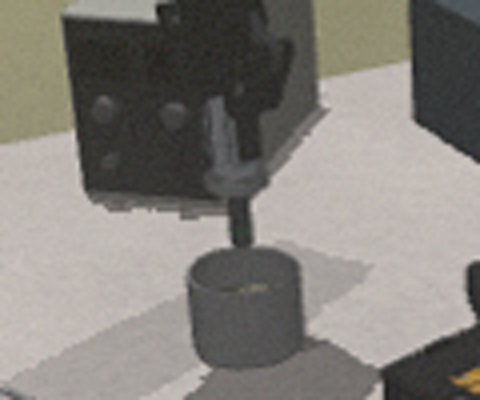

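The probe is down in the pot with TCP z at 142.6, which puts the ball at about 20 mm, below the 30 mm foam top. Now I'll lift and go to the far side of the box, turning the tool to the box's yaw.

Emit:
drive_tool(increments=[{"x": 0, "y": 0, "z": -25, "ax": 0, "ay": 0, "az": 0}, {"x": 0, "y": 0, "z": -40, "ax": 0, "ay": 0, "az": 0}, {"x": 0, "y": 0, "z": -45, "ax": 0, "ay": 0, "az": 0}, {"x": 0, "y": 0, "z": -40, "ax": 0, "ay": 0, "az": 0}, {"x": 0, "y": 0, "z": -15, "ax": 0, "ay": 0, "az": -0.068}])

```text
clock: 7.85
ee_pos: [0.4769, 0.2798, 0.3119]
eef_rot: [0.004, -0.113, 0.994, 0.001]
force: [0.3, 0.0, -2.3]
width: 0.0212
grip_force: 59.9
```

```bash
python3 d.py 591.7 -55.2 201 102.9
```

```text
t 7.85 tcp [476.9 279.8 311.9] F [ 0.29  0.03 -2.3 ] M [ 0.034 -0.029  0.049] w 21.2 g 59.85288977622986
rotvec [0.0017 0.0085 0.001 ] shift now-frame [ -35.8 -352.4  110.6] goal-frame [ -37.1 -352.2  110.9]
```

Emit:
drive_tool(increments=[{"x": -4, "y": -25, "z": 0, "ax": 0, "ay": 0, "az": 0}, {"x": -6, "y": -45, "z": 0, "ax": 0, "ay": 0, "az": 0}, {"x": -7, "y": -48, "z": 0, "ax": 0, "ay": 0, "az": 0}, {"x": -7, "y": -48, "z": 0, "ax": 0, "ay": 0, "az": 0}, {"x": -7, "y": -48, "z": 0, "ax": 0, "ay": 0, "az": 0}])

```text
clock: 8.35
ee_pos: [0.5537, 0.0756, 0.3071]
eef_rot: [0.001, -0.112, 0.994, 0.0]
force: [0.3, -0.1, -2.1]
width: 0.0211
grip_force: 59.7
```

Emit:
drive_tool(increments=[{"x": -6, "y": -48, "z": 0, "ax": 0, "ay": 0, "az": 0}, {"x": 0, "y": -45, "z": 0, "ax": 0, "ay": 0, "az": 0}, {"x": 0, "y": -30, "z": 0, "ax": 0, "ay": 0, "az": 0}, {"x": 0, "y": -15, "z": 0, "ax": 0, "ay": 0, "az": 0}, {"x": 0, "y": 0, "z": 0, "ax": 0, "ay": 0, "az": 0}])

```text
clock: 8.85
ee_pos: [0.59, -0.0577, 0.3063]
eef_rot: [0.0, -0.111, 0.994, -0.0]
force: [0.2, 0.4, -2.8]
width: 0.0215
grip_force: 59.7
```

```bash
python3 d.py 591.7 -55.2 201 102.9
```

```text
t 8.85 tcp [590.  -57.7 306.3] F [ 0.18  0.35 -2.76] M [0.021 0.01  0.001] w 21.5 g 59.695740938186646
rotvec [-0.0002  0.0004 -0.0036] shift now-frame [ -2.1   2.1 105.3] goal-frame [ -2.2   2.1 105.3]
```

Emit:
drive_tool(increments=[{"x": -1, "y": 1, "z": 20, "ax": 0, "ay": 0, "az": -0.003}, {"x": -1, "y": 1, "z": 35, "ax": 0, "ay": 0, "az": 0}, {"x": 0, "y": 0, "z": 30, "ax": 0, "ay": 0, "az": 0}, {"x": 0, "y": 0, "z": 14, "ax": 0, "ay": 0, "az": 0}, {"x": 0, "y": 0, "z": 6, "ax": 0, "ay": 0, "az": 0}])

```text
clock: 9.35
ee_pos: [0.5896, -0.0514, 0.1996]
eef_rot: [-0.002, -0.114, 0.993, 0.001]
force: [-0.2, 0.3, -2.9]
width: 0.021
grip_force: 59.6
```

Emit:
drive_tool(increments=[{"x": 0, "y": 0, "z": 0, "ax": 0, "ay": 0, "az": 0}, {"x": 0, "y": 0, "z": 0, "ax": 0, "ay": 0, "az": 0}, {"x": 0, "y": 0, "z": 0, "ax": 0, "ay": 0, "az": 0}])

```text
clock: 9.65
ee_pos: [0.5921, -0.0534, 0.2029]
eef_rot: [0.001, -0.114, 0.994, -0.0]
force: [0.6, 0.1, -2.2]
width: 0.0208
grip_force: 59.6
```

```bash
python3 d.py 572.2 -59.7 201 102.9;  python3 - <<'E'
from h import *
I,D=vision.grab_frame("top");o=bot.observe()["ee_pos"]
I2,_=vision.grab_frame("side");b=o-[0,0,.1225];u,v=proj("side",b)[0];print("pred",u,v);u=int(u);v=int(v);print(u-80,v-80)
cv2.imwrite("pics/s4.png",cv2.resize(I2[v-80:v+60,u-80:u+80],None,fx=4,fy=4,interpolation=cv2.INTER_CUBIC))
E
```

```text
t 9.65 tcp [592.1 -53.4 202.9] F [ 0.58  0.13 -2.19] M [ 0.021 -0.009 -0.043] w 20.8 g 59.64928686618805
rotvec [-0.001   0.0027  0.0025] shift now-frame [20.8 -1.6  1.8] goal-frame [20.8 -1.7  1.9]
pred 336.4727380043387 247.59442696485382
256 167
```

View pics/s4.png

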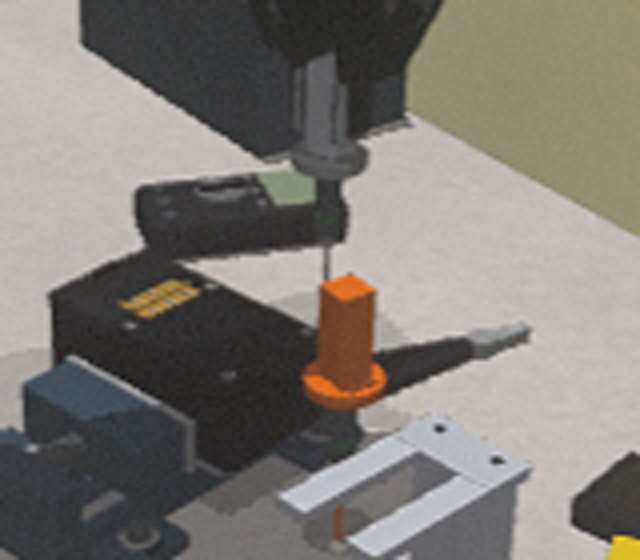

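The side crop shows the probe beyond the box, with the ball hidden behind the orange dummy. I'll approach by small steps and watch the moment signal.

Emit:
drive_tool(increments=[{"x": 6, "y": -1, "z": 0, "ax": 0, "ay": 0, "az": 0}, {"x": 7, "y": 0, "z": 1, "ax": 0, "ay": 0, "az": 0}, {"x": 4, "y": 0, "z": 0, "ax": 0, "ay": 0, "az": 0}, {"x": 0, "y": 0, "z": 0, "ax": 0, "ay": 0, "az": 0}, {"x": 0, "y": 0, "z": 0, "ax": 0, "ay": 0, "az": 0}])

```text
clock: 10.25
ee_pos: [0.5746, -0.0585, 0.2004]
eef_rot: [0.0, -0.113, 0.994, 0.0]
force: [1.0, 0.7, -2.1]
width: 0.0212
grip_force: 59.6
```

```bash
python3 d.py 572.2 -59.7 201 102.9
```

```text
t 10.25 tcp [574.6 -58.5 200.4] F [ 1.02  0.71 -2.15] M [0.02  0.035 0.02 ] w 21.2 g 59.64925467967987
rotvec [0.0001 0.0002 0.0018] shift now-frame [ 2.6 -0.6 -0.6] goal-frame [ 2.6 -0.6 -0.6]
```

Emit:
drive_tool(increments=[{"x": 2, "y": 0, "z": 0, "ax": 0, "ay": 0, "az": 0}, {"x": 2, "y": 0, "z": 0, "ax": 0, "ay": 0, "az": 0}, {"x": 2, "y": 0, "z": 0, "ax": 0, "ay": 0, "az": 0}, {"x": 0, "y": 0, "z": 0, "ax": 0, "ay": 0, "az": 0}, {"x": 0, "y": 0, "z": 0, "ax": 0, "ay": 0, "az": 0}])

```text
clock: 10.75
ee_pos: [0.5691, -0.0598, 0.2004]
eef_rot: [0.0, -0.113, 0.994, 0.0]
force: [0.6, 0.2, -2.6]
width: 0.0213
grip_force: 59.7
```

```bash
python3 d.py 572.2 -59.7 201 102.9
```

```text
t 10.75 tcp [569.1 -59.8 200.4] F [ 0.59  0.17 -2.63] M [ 0.044 -0.216  0.028] w 21.3 g 59.66774046421051
rotvec [0.     0.0006 0.0021] shift now-frame [-3.  -0.6 -0.6] goal-frame [-3.  -0.6 -0.6]
```

The moment has jumped (My −0.22) at about 3 mm past nominal contact, so that is a real touch with roughly 2–3 mm of lean. I'll dwell, confirm, then back off.

Emit:
drive_tool(increments=[{"x": 0, "y": 0, "z": 0, "ax": 0, "ay": 0, "az": 0}, {"x": 0, "y": 0, "z": 0, "ax": 0, "ay": 0, "az": 0}, {"x": 0, "y": 0, "z": 0, "ax": 0, "ay": 0, "az": 0}, {"x": 0, "y": 0, "z": 0, "ax": 0, "ay": 0, "az": 0}, {"x": 0, "y": 0, "z": 0, "ax": 0, "ay": 0, "az": 0}])

```text
clock: 11.25
ee_pos: [0.569, -0.0598, 0.2003]
eef_rot: [0.0, -0.113, 0.994, 0.0]
force: [0.9, 0.4, -2.0]
width: 0.0211
grip_force: 59.7
```

```bash
python3 d.py 572.2 -59.7 201 102.9
```

```text
t 11.25 tcp [569.  -59.8 200.3] F [ 0.86  0.43 -2.01] M [ 0.08  -0.242 -0.01 ] w 21.1 g 59.6712201833725
rotvec [0.     0.0002 0.002 ] shift now-frame [-3.1 -0.6 -0.7] goal-frame [-3.1 -0.6 -0.7]
```

Emit:
drive_tool(increments=[{"x": -5, "y": 0, "z": 0, "ax": 0, "ay": 0, "az": 0}, {"x": -8, "y": 0, "z": 0, "ax": 0, "ay": 0, "az": 0}, {"x": -8, "y": 10, "z": 0, "ax": 0, "ay": 0, "az": 0}, {"x": 0, "y": 25, "z": 0, "ax": 0, "ay": 0, "az": 0}, {"x": 0, "y": 30, "z": 0, "ax": 0, "ay": 0, "az": 0}])

```text
clock: 11.75
ee_pos: [0.5754, 0.0091, 0.1999]
eef_rot: [-0.0, -0.113, 0.994, 0.0]
force: [-0.4, 0.7, -2.2]
width: 0.0211
grip_force: 59.8
```

Emit:
drive_tool(increments=[{"x": 0, "y": 25, "z": 0, "ax": 0, "ay": 0, "az": 0}, {"x": 0, "y": 14, "z": 0, "ax": 0, "ay": 0, "az": 0}, {"x": 0, "y": 0, "z": 0, "ax": 0, "ay": 0, "az": 0}, {"x": 0, "y": 0, "z": 0, "ax": 0, "ay": 0, "az": 0}, {"x": 0, "y": 0, "z": 0, "ax": 0, "ay": 0, "az": 0}])

```text
clock: 12.25
ee_pos: [0.5664, 0.0455, 0.2003]
eef_rot: [0.0, -0.113, 0.994, -0.0]
force: [0.2, -0.6, -2.0]
width: 0.0214
grip_force: 59.7
```

```bash
python3 d.py 549 41.7 201 102.9
```

```text
t 12.25 tcp [566.4  45.5 200.3] F [ 0.25 -0.55 -1.98] M [-0.014  0.019  0.028] w 21.4 g 59.73511040210724
rotvec [-0.0005  0.0002  0.0011] shift now-frame [17.8  0.2 -0.7] goal-frame [17.8  0.2 -0.7]
```

Touch 1 held for over 0.7 s with a steady moment. Touch 2 goes the same way: 18 mm to contact plus 3 mm.

Emit:
drive_tool(increments=[{"x": 6, "y": 0, "z": 0, "ax": 0, "ay": 0, "az": 0}, {"x": 6, "y": 0, "z": 0, "ax": 0, "ay": 0, "az": 0}, {"x": 4, "y": 0, "z": 0, "ax": 0, "ay": 0, "az": 0}, {"x": 2, "y": 0, "z": 0, "ax": 0, "ay": 0, "az": 0}, {"x": 2, "y": 0, "z": 0, "ax": 0, "ay": 0, "az": 0}])

```text
clock: 12.75
ee_pos: [0.5465, 0.0416, 0.2005]
eef_rot: [0.0, -0.113, 0.994, 0.0]
force: [0.1, -0.3, -3.3]
width: 0.0218
grip_force: 59.7
```

Emit:
drive_tool(increments=[{"x": 1, "y": 0, "z": 0, "ax": 0, "ay": 0, "az": 0}, {"x": 0, "y": 0, "z": 0, "ax": 0, "ay": 0, "az": 0}, {"x": 0, "y": 0, "z": 0, "ax": 0, "ay": 0, "az": 0}, {"x": 0, "y": 0, "z": 0, "ax": 0, "ay": 0, "az": 0}, {"x": 0, "y": 0, "z": 0, "ax": 0, "ay": 0, "az": 0}])

```text
clock: 13.25
ee_pos: [0.5457, 0.0416, 0.2004]
eef_rot: [0.0, -0.113, 0.994, 0.0]
force: [0.9, 0.2, -3.3]
width: 0.0215
grip_force: 59.8
```

```bash
python3 d.py 549 41.7 201 102.9
```

```text
t 13.25 tcp [545.7  41.6 200.4] F [ 0.85  0.16 -3.31] M [-0.004 -0.332 -0.003] w 21.5 g 59.79679048061371
rotvec [0.     0.0004 0.0021] shift now-frame [-3.2 -0.6 -0.6] goal-frame [-3.2 -0.6 -0.6]
```

Emit:
drive_tool(increments=[{"x": 0, "y": 0, "z": 0, "ax": 0, "ay": 0, "az": 0}, {"x": 0, "y": 0, "z": 0, "ax": 0, "ay": 0, "az": 0}, {"x": 0, "y": 0, "z": 0, "ax": 0, "ay": 0, "az": 0}, {"x": 0, "y": 0, "z": 0, "ax": 0, "ay": 0, "az": 0}, {"x": 0, "y": 0, "z": 0, "ax": 0, "ay": 0, "az": 0}])

```text
clock: 13.75
ee_pos: [0.5455, 0.0416, 0.2003]
eef_rot: [0.0, -0.113, 0.994, 0.0]
force: [1.2, -0.0, -2.4]
width: 0.0212
grip_force: 59.8
```

```bash
python3 d.py 549 41.7 201 102.9
```

```text
t 13.75 tcp [545.5  41.6 200.3] F [ 1.22 -0.05 -2.35] M [-0.004 -0.364 -0.007] w 21.2 g 59.816513657569885
rotvec [0.0001 0.0002 0.0021] shift now-frame [-3.4 -0.7 -0.7] goal-frame [-3.4 -0.6 -0.7]
```

Touch 2 is solid (My −0.35). I'll back off, go round the flap corner, and line up on the middle of the end face.

Emit:
drive_tool(increments=[{"x": -6, "y": 0, "z": 0, "ax": 0, "ay": 0, "az": 0}, {"x": -10, "y": 0, "z": 0, "ax": 0, "ay": 0, "az": 0}, {"x": -8, "y": 15, "z": 0, "ax": 0, "ay": 0, "az": 0}, {"x": 0, "y": 25, "z": 0, "ax": 0, "ay": 0, "az": 0}, {"x": 0, "y": 15, "z": 0, "ax": 0, "ay": 0, "az": 0}])

```text
clock: 14.25
ee_pos: [0.5563, 0.1028, 0.1999]
eef_rot: [-0.0, -0.114, 0.993, 0.001]
force: [0.2, 0.2, -2.4]
width: 0.0213
grip_force: 59.8
```

Emit:
drive_tool(increments=[{"x": 5, "y": 0, "z": 0, "ax": 0, "ay": 0, "az": 0}, {"x": 20, "y": 0, "z": 0, "ax": 0, "ay": 0, "az": 0}, {"x": 25, "y": 0, "z": 5, "ax": 0, "ay": 0, "az": 0}, {"x": 16, "y": 0, "z": 5, "ax": 0, "ay": 0, "az": 0}, {"x": 0, "y": 0, "z": 0, "ax": 0, "ay": 0, "az": 0}])

```text
clock: 14.75
ee_pos: [0.4891, 0.0851, 0.1896]
eef_rot: [-0.002, -0.113, 0.994, -0.0]
force: [-0.1, 0.5, -2.7]
width: 0.0213
grip_force: 59.7
```

Emit:
drive_tool(increments=[{"x": 0, "y": 0, "z": 0, "ax": 0, "ay": 0, "az": 0}, {"x": 0, "y": 0, "z": 0, "ax": 0, "ay": 0, "az": 0}, {"x": 0, "y": 0, "z": 0, "ax": 0, "ay": 0, "az": 0}])

```text
clock: 15.05
ee_pos: [0.4933, 0.0857, 0.1906]
eef_rot: [0.001, -0.113, 0.994, -0.0]
force: [-0.3, 0.1, -2.4]
width: 0.0216
grip_force: 59.7
```

```bash
python3 d.py 498.9 59 190 102.9
```

```text
t 15.05 tcp [493.3  85.7 190.6] F [-0.35  0.09 -2.43] M [ 0.045 -0.003 -0.011] w 21.6 g 59.74553883075714
rotvec [-0.0002  0.0013  0.0021] shift now-frame [  0.6 -27.3   0.6] goal-frame [  0.5 -27.3   0.6]
```

Emit:
drive_tool(increments=[{"x": 0.5, "y": -8, "z": 0, "ax": 0, "ay": 0, "az": 0}, {"x": 0, "y": -9, "z": 0, "ax": 0, "ay": 0, "az": 0}, {"x": 0, "y": -6, "z": 0, "ax": 0, "ay": 0, "az": 0}, {"x": 0, "y": -3, "z": 0, "ax": 0, "ay": 0, "az": 0}, {"x": 0, "y": -2, "z": 0, "ax": 0, "ay": 0, "az": 0}])

```text
clock: 15.55
ee_pos: [0.4981, 0.0579, 0.1903]
eef_rot: [0.0, -0.113, 0.994, 0.0]
force: [0.0, 0.4, -3.1]
width: 0.0213
grip_force: 59.8
```

Emit:
drive_tool(increments=[{"x": 0, "y": -2, "z": 0, "ax": 0, "ay": 0, "az": 0}, {"x": 0, "y": 0, "z": 0, "ax": 0, "ay": 0, "az": 0}, {"x": 0, "y": 0, "z": 0, "ax": 0, "ay": 0, "az": 0}, {"x": 0, "y": 0, "z": 0, "ax": 0, "ay": 0, "az": 0}, {"x": 0, "y": 0, "z": 0, "ax": 0, "ay": 0, "az": 0}])

```text
clock: 16.05
ee_pos: [0.4984, 0.0566, 0.1903]
eef_rot: [0.0, -0.114, 0.994, 0.0]
force: [-0.2, 1.4, -2.4]
width: 0.0215
grip_force: 59.8
```

```bash
python3 d.py 498.9 59 190 102.9
```

```text
t 16.05 tcp [498.4  56.6 190.3] F [-0.19  1.36 -2.41] M [0.316 0.089 0.024] w 21.5 g 59.82389152050018
rotvec [0.0003 0.0001 0.0024] shift now-frame [-1.   2.2  0.3] goal-frame [-1.   2.2  0.3]
```

Emit:
drive_tool(increments=[{"x": 0, "y": 0, "z": 0, "ax": 0, "ay": 0, "az": 0}, {"x": 0, "y": 0, "z": 0, "ax": 0, "ay": 0, "az": 0}, {"x": 0, "y": 0, "z": 0, "ax": 0, "ay": 0, "az": 0}, {"x": 0, "y": 0, "z": 0, "ax": 0, "ay": 0, "az": 0}, {"x": 0, "y": 0, "z": 0, "ax": 0, "ay": 0, "az": 0}])

```text
clock: 16.55
ee_pos: [0.4984, 0.0563, 0.1903]
eef_rot: [0.0, -0.113, 0.994, 0.0]
force: [-0.6, 0.8, -1.2]
width: 0.0212
grip_force: 59.8
```

```bash
python3 d.py 498.9 59 190 102.9
```

```text
t 16.55 tcp [498.4  56.3 190.3] F [-0.65  0.82 -1.16] M [0.404 0.056 0.033] w 21.2 g 59.82511639595032
rotvec [0.0001 0.     0.002 ] shift now-frame [-1.   2.5  0.3] goal-frame [-1.   2.5  0.3]
```

Touch 3 is confirmed (Mx +0.4). I'll back off, rise and return to the stand.

Emit:
drive_tool(increments=[{"x": 0, "y": 8, "z": 0, "ax": 0, "ay": 0, "az": 0}, {"x": 0, "y": 17, "z": 0, "ax": 0, "ay": 0, "az": 0}, {"x": 0, "y": 8, "z": -15, "ax": 0, "ay": 0, "az": 0}, {"x": 0, "y": 0, "z": -40, "ax": 0, "ay": 0, "az": 0}, {"x": 0, "y": 0, "z": -45, "ax": 0, "ay": 0, "az": 0.068}])

```text
clock: 17.05
ee_pos: [0.4894, 0.0888, 0.2899]
eef_rot: [-0.002, -0.079, 0.997, -0.0]
force: [1.6, -0.6, -1.6]
width: 0.0214
grip_force: 59.6
```

Emit:
drive_tool(increments=[{"x": 0, "y": 0, "z": -30, "ax": 0, "ay": 0, "az": 0}, {"x": 0, "y": -20, "z": 0, "ax": 0, "ay": 0, "az": 0}, {"x": 7, "y": -40, "z": 0, "ax": 0, "ay": 0, "az": 0}, {"x": 8, "y": -48, "z": 0, "ax": 0, "ay": 0, "az": 0}, {"x": 8, "y": -48, "z": 0, "ax": 0, "ay": 0, "az": 0}])

```text
clock: 17.55
ee_pos: [0.4929, -0.0703, 0.3204]
eef_rot: [0.0, -0.08, 0.997, -0.0]
force: [1.1, -0.6, -2.8]
width: 0.0216
grip_force: 59.8
```

```bash
python3 d.py 485.3 -273.2 315 99
```

```text
t 17.55 tcp [492.9 -70.3 320.4] F [ 1.09 -0.61 -2.83] M [ 0.043 -0.076 -0.059] w 21.6 g 59.776098132133484
rotvec [-0.0009  0.0002  0.0037] shift now-frame [  40.  -199.     5.6] goal-frame [  39.2 -199.2    5.4]
```

Emit:
drive_tool(increments=[{"x": 9, "y": -46, "z": 0, "ax": 0, "ay": 0, "az": 0.004}, {"x": 9, "y": -46, "z": 0, "ax": 0, "ay": 0, "az": 0}, {"x": 9, "y": -46, "z": 0, "ax": 0, "ay": 0, "az": 0}, {"x": 8, "y": -30, "z": 0, "ax": 0, "ay": 0, "az": 0}, {"x": 4, "y": -20, "z": 0, "ax": 0, "ay": 0, "az": 0}])

```text
clock: 18.05
ee_pos: [0.4831, -0.2635, 0.3199]
eef_rot: [-0.001, -0.076, 0.997, -0.0]
force: [0.8, 0.9, -2.7]
width: 0.0214
grip_force: 59.9
```

Emit:
drive_tool(increments=[{"x": 0, "y": 0, "z": 0, "ax": 0, "ay": 0, "az": 0}, {"x": 0, "y": 0, "z": 0, "ax": 0, "ay": 0, "az": 0}, {"x": 0, "y": 0, "z": 0, "ax": 0, "ay": 0, "az": 0}, {"x": 0, "y": 0, "z": 0, "ax": 0, "ay": 0, "az": 0}, {"x": 0, "y": 0, "z": 0, "ax": 0, "ay": 0, "az": 0}])

```text
clock: 18.55
ee_pos: [0.4839, -0.26, 0.3205]
eef_rot: [0.0, -0.078, 0.997, -0.0]
force: [0.0, -0.7, -2.4]
width: 0.0214
grip_force: 59.9
```

```bash
python3 d.py 485.3 -273.2 158.4 99
```

```text
t 18.55 tcp [ 483.9 -260.   320.5] F [ 0.   -0.68 -2.41] M [-0.029 -0.028  0.003] w 21.4 g 59.90305781364441
rotvec [-0.      0.0002 -0.0005] shift now-frame [  0.7 -13.2 162.1] goal-frame [  0.7 -13.2 162.1]
```

Emit:
drive_tool(increments=[{"x": 0.7, "y": -8, "z": 0, "ax": 0, "ay": 0, "az": 0}, {"x": 0, "y": -5.2, "z": 0, "ax": 0, "ay": 0, "az": 0}, {"x": 0, "y": 0, "z": 8, "ax": 0, "ay": 0, "az": 0}, {"x": 0, "y": 0, "z": 8, "ax": 0, "ay": 0, "az": 0}, {"x": 0, "y": 0, "z": 0, "ax": 0, "ay": 0, "az": 0}])

```text
clock: 19.05
ee_pos: [0.4843, -0.2736, 0.3023]
eef_rot: [-0.001, -0.077, 0.997, 0.001]
force: [0.4, 0.7, -3.1]
width: 0.0212
grip_force: 59.9
```

Emit:
drive_tool(increments=[{"x": 0, "y": 0, "z": 0, "ax": 0, "ay": 0, "az": 0}, {"x": 0, "y": 0, "z": 0, "ax": 0, "ay": 0, "az": 0}, {"x": 0, "y": 0, "z": 0, "ax": 0, "ay": 0, "az": 0}])

```text
clock: 19.35
ee_pos: [0.4852, -0.2741, 0.3046]
eef_rot: [0.0, -0.078, 0.997, -0.0]
force: [-0.0, 0.5, -2.4]
width: 0.0211
grip_force: 59.9
```

```bash
python3 d.py 485.3 -273.2 158.4 99;python3 - <<'E'
from h import *
o=bot.observe()["ee_pos"]
I2,_=vision.grab_frame("side");b=o-[0,0,.1225];u,v=proj("side",b)[0];print("pred",u,v);u=int(u);v=int(v)
cv2.imwrite("pics/s5.png",cv2.resize(I2[v-80:v+60,u-80:u+80],None,fx=4,fy=4,interpolation=cv2.INTER_CUBIC))
E
```

```text
t 19.35 tcp [ 485.2 -274.1  304.6] F [-0.03  0.54 -2.42] M [ 0.006 -0.003  0.03 ] w 21.1 g 59.94365394115448
rotvec [-0.0003  0.0005 -0.0018] shift now-frame [ -0.2   1.  146.2] goal-frame [ -0.2   0.9 146.2]
pred 361.3973436035303 266.41656845141506
```

View pics/s5.png

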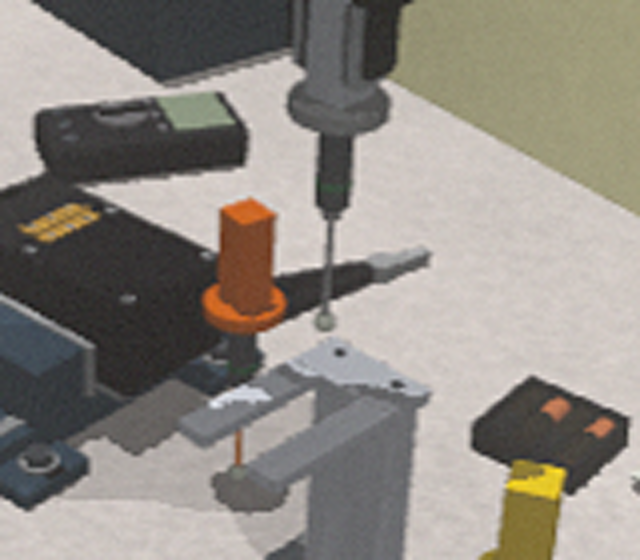

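The ball is at (362.2,266.5) against a predicted (361.4,266.4), so the probe is still straight and centred above the slot. I'll lower it steadily.

Emit:
drive_tool(increments=[{"x": 0, "y": 0.7, "z": 15, "ax": 0, "ay": 0, "az": 0}, {"x": 0, "y": 0, "z": 20, "ax": 0, "ay": 0, "az": 0}, {"x": 0, "y": 0, "z": 20, "ax": 0, "ay": 0, "az": 0}, {"x": 0, "y": 0, "z": 15, "ax": 0, "ay": 0, "az": 0}, {"x": 0, "y": 0, "z": 10, "ax": 0, "ay": 0, "az": 0}])

```text
clock: 19.9
ee_pos: [0.4846, -0.2731, 0.2232]
eef_rot: [-0.0, -0.078, 0.997, 0.0]
force: [0.2, 0.1, -2.7]
width: 0.021
grip_force: 60.0
```

```bash
python3 d.py 485.3 -273.2 158.4 99
```

```text
t 19.9 tcp [ 484.6 -273.1  223.2] F [ 0.23  0.06 -2.65] M [ 0.045  0.018 -0.001] w 21.0 g 60.0451934337616
rotvec [ 0.001  -0.0008 -0.0018] shift now-frame [-0.7 -0.3 64.8] goal-frame [-0.7 -0.2 64.8]
```

Emit:
drive_tool(increments=[{"x": 0, "y": 0, "z": 15, "ax": 0, "ay": 0, "az": 0}, {"x": 0, "y": 0, "z": 15, "ax": 0, "ay": 0, "az": 0}, {"x": 0, "y": 0, "z": 15, "ax": 0, "ay": 0, "az": 0}, {"x": 0, "y": 0, "z": 10, "ax": 0, "ay": 0, "az": 0}, {"x": 0, "y": 0, "z": 4, "ax": 0, "ay": 0, "az": 0}])

```text
clock: 20.4
ee_pos: [0.4846, -0.2731, 0.1645]
eef_rot: [-0.0, -0.078, 0.997, 0.0]
force: [-0.1, 0.2, -2.4]
width: 0.0212
grip_force: 60.0
```

Emit:
drive_tool(increments=[{"x": 0, "y": 0, "z": 0, "ax": 0, "ay": 0, "az": 0}, {"x": 0, "y": 0, "z": 0, "ax": 0, "ay": 0, "az": 0}, {"x": 0, "y": 0, "z": 0, "ax": 0, "ay": 0, "az": 0}])

```text
clock: 20.7
ee_pos: [0.4856, -0.2738, 0.1662]
eef_rot: [0.001, -0.078, 0.997, -0.0]
force: [0.4, 0.6, -2.8]
width: 0.0214
grip_force: 60.0
```

```bash
python3 d.py 485.3 -273.2 158.4 99
```

```text
t 20.7 tcp [ 485.6 -273.8  166.2] F [ 0.37  0.59 -2.78] M [-0.043 -0.017  0.041] w 21.4 g 60.03753304481506
rotvec [-0.0011  0.0013 -0.0019] shift now-frame [0.2 0.6 7.8] goal-frame [0.2 0.6 7.8]
```

Emit:
drive_tool(increments=[{"x": 0, "y": 0, "z": 3, "ax": 0, "ay": 0, "az": 0}, {"x": 0, "y": 0, "z": 2, "ax": 0, "ay": 0, "az": 0}, {"x": 0, "y": 0, "z": 2, "ax": 0, "ay": 0, "az": 0}, {"x": 0, "y": 0, "z": 0, "ax": 0, "ay": 0, "az": 0}, {"x": 0, "y": 0, "z": 0, "ax": 0, "ay": 0, "az": 0}])

```text
clock: 21.2
ee_pos: [0.485, -0.2734, 0.1584]
eef_rot: [0.0, -0.078, 0.997, -0.0]
force: [-0.2, 0.2, -1.3]
width: 0.0213
grip_force: 60.2
```

```bash
python3 d.py 485.3 -273.2 158.4 99
```

```text
t 21.2 tcp [ 485.  -273.4  158.4] F [-0.18  0.16 -1.26] M [0.121 0.089 0.002] w 21.3 g 60.16840696334839
rotvec [-0.      0.0001 -0.0018] shift now-frame [-0.3  0.2 -0. ] goal-frame [-0.3  0.2 -0. ]
```

The load is partly on the fork already. I'll ease down a hair and release.

Emit:
drive_tool(increments=[{"x": 0, "y": 0, "z": 0.4, "ax": 0, "ay": 0, "az": 0}, {"x": 0, "y": 0, "z": 0, "ax": 0, "ay": 0, "az": 0}, {"x": 0, "y": 0, "z": 0, "ax": 0, "ay": 0, "az": 0}])

```text
clock: 21.5
ee_pos: [0.4851, -0.2734, 0.1584]
eef_rot: [0.0, -0.078, 0.997, -0.0]
force: [-2.3, 1.5, 4.5]
width: 0.0218
grip_force: 60.7
```

Emit:
drive_tool(increments=[{"x": 0, "y": 0, "z": 0, "ax": 0, "ay": 0, "az": 0}, {"x": 0, "y": 0, "z": 0, "ax": 0, "ay": 0, "az": 0}, {"x": 0, "y": 0, "z": 0, "ax": 0, "ay": 0, "az": 0}, {"x": 0, "y": 0, "z": 0, "ax": 0, "ay": 0, "az": 0}, {"x": 0, "y": 0, "z": 0, "ax": 0, "ay": 0, "az": 0}], jaw=0)

```text
clock: 22.0
ee_pos: [0.4851, -0.2735, 0.1578]
eef_rot: [0.0, -0.078, 0.997, 0.0]
force: [0.0, 0.0, -0.3]
width: 0.0856
grip_force: 0.0
```

Emit:
drive_tool(increments=[{"x": 0, "y": 0, "z": 0, "ax": 0, "ay": 0, "az": 0}, {"x": 0, "y": 0, "z": -8, "ax": 0, "ay": 0, "az": 0}, {"x": 0, "y": 0, "z": -25, "ax": 0, "ay": 0, "az": 0}, {"x": 0, "y": 0, "z": -40, "ax": 0, "ay": 0, "az": 0}, {"x": 0, "y": 0, "z": -40, "ax": 0, "ay": 0, "az": 0}])

```text
clock: 22.5
ee_pos: [0.4845, -0.273, 0.2722]
eef_rot: [-0.0, -0.078, 0.997, 0.0]
force: [0.7, 0.1, 1.1]
width: 0.0856
grip_force: 0.0
```

Emit:
drive_tool(increments=[{"x": 30, "y": 0, "z": -10, "ax": 0, "ay": 0, "az": 0}, {"x": 45, "y": 0, "z": 0, "ax": 0, "ay": 0, "az": 0}, {"x": 20, "y": 0, "z": 0, "ax": 0, "ay": 0, "az": 0}, {"x": 0, "y": 0, "z": 0, "ax": 0, "ay": 0, "az": 0}, {"x": 0, "y": 0, "z": 0, "ax": 0, "ay": 0, "az": 0}])

```text
clock: 23.0
ee_pos: [0.3915, -0.2883, 0.2815]
eef_rot: [0.001, -0.077, 0.997, -0.0]
force: [-0.1, -0.1, 0.9]
width: 0.0852
grip_force: 0.0
```

```bash
python3 - <<'E'
from h import *
from m import rect
o=bot.observe();print(o["clock"],o["ee_pos"],o["force"])
I,D=vision.grab_frame("side");S=cloud("side",D)
print("shank",*rect("side",S,.19,.212,(345,240,380,300)));print("pot",*rect("side",S,.05,.068,(215,205,255,245)))
T,D=vision.grab_frame("top")
cv2.imwrite("pics/end.png",np.hstack([cv2.resize(I[160:380,180:460],(400,314)),cv2.resize(T[130:330,110:480],(400,216))[:216].repeat(1,0) if 0 else cv2.copyMakeBorder(cv2.resize(T[130:330,110:480],(400,216)),0,98,0,0,0)]))
E
```

```text
23.0 [ 0.39145902 -0.2882966   0.2815241 ] [-0.06776165 -0.06531689  0.85160555]
shank [ 482.5 -277.9  200.6] 168 [ 485.8 -273.9] [23.2 23.5] 9.9
pot [476.7 277.2  56. ] 225 [476.8 277.2] [86.  77.9] 66.0
```

View pics/end.png

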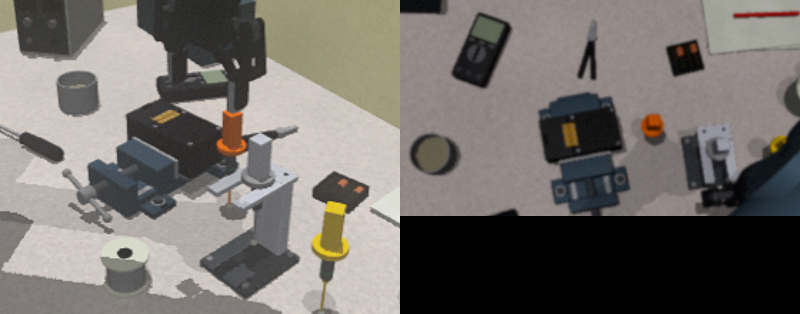

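The final views show the probe hanging upright in its fork, with the shank top at (486, −274, 201). The arm is clear, and the pot and the other things stand where they were. I'm handing it in.

```bash
python3 -c "
from station import bot
print(bot.sign_off())"
```

```text
the job is handed in; nothing more can be done
None
```

The job is handed in at about 23 s: the probe's ball was dipped in the foam, the three touches were made in order, each held at least 0.5 s, and the probe is back upright in its fork with everything else where it was.

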